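# Bed a glass tile level in its frame and lock it

## Robot

A 7-joint arm with a two-finger parallel gripper is mounted at the origin on the work surface. World frame = base frame: x ahead of the robot, y to its left, z up, the work surface at z = 0. Lengths are in m, angles in rad, forces in N, time in s.
With the tool pointing down it reaches from about 0.4 to 0.85 m from the base axis. Payload 10.4 kg.
Tool frame: the origin (TCP) lies midway between the tips of the shut fingers; the grasp point (between the pads) lies 19 mm behind it; z points along the fingers, y is the line along which they close (so a half turn about z gives the same grasp; the last joint's range is limited). The gripper opens to 87 mm and grips with 3 to 60 N. Pads are 19 mm wide; open, the fingers measure 117 mm over their backs; the gripper's body (75 mm by 190 mm) begins 51 mm behind the grasp point.
Start: joints at [1.232, 0.332, -0.065, 1.46, 0.022, 1.35, -0.088], TCP at [0.194, -0.594, 0.223] pointing down, gripper open.
Joint ranges: [-2.6, 2.6], [-0.5, 2.12], [-1.47, 1.34], [0.16, 2.42], [-1.27, 4.41], [0.06, 2.06], [-2.6, 2.6]. Speed limits (rad/s): [2.22, 2.22, 2.79, 2.79, 3.14, 3.14, 3.14].

## Interface

Orientations are given as a unit quaternion [x, y, z, w].
In Python, from bench import r gives the robot as it stands.
- The arm moves only by the tool move_arm, never from a script. Its argument "targets" is a list of rows, each a list of 3 entries, a list of its own where there are three numbers: the shift along the tool's x, y, z in cm, then the turn, a rotation vector about the tool's x, y, z in rad, then the opening in per cent of the stroke, from 0 (shut) to 100 (fully open). In form: [[[x, y, z], [wx, wy, wz], gripper], ...]. A call has 1 to 20 rows; each row shifts and turns the commanded pose from where the row before left it, along the tool's axes as they then stand; what a row does not reach is not made up. A row lasts 1/8 s, in which the tool goes at most 62.5 mm and 10.7 degrees, less where a joint would pass 70% of its speed; a pose out of reach is approached as far as the arm can. A call with a gripper value outside its range is refused whole. The fingers move at their own pace and stop on an object; "grip_force" is the grip in N (left out, the last holds). Time passes only in rows, so rows that do not move let the fingers close. It gives the time, the measured TCP pose, the force, the opening and the grip force at its end, in the units of the state.
- r.read_state(): the state, without advancing time (a new reading comes with each control period).
- r.camera(name): name is "side" or "top" or "wrist"; returns a dict with "image" (420x560x3 uint8, blue, green, red), "vertical_fov" (degrees; the focal length in pixels is half the picture's height over the tangent of half this angle, whatever the lens; pixels are square), "cx", "cy" (the principal point, pixels), "k1" (the pictures are not rectified: a ray, as slopes to the right and down, at radius r is drawn at 1 + k1 r^2 times it, then the intrinsics apply), "cam_to_world" (4x4, takes a point from camera to world coordinates). Camera axes: x right, y down, z forward; pixel columns grow to the right and rows downward; lengths in m; the calibration is good to about 2 mm. A picture is of the moment at which its call begins. There is no depth.
- r.close_job(): hands the job in; it is judged then, once.
The state is a dict: "time": time; "joint_positions": joint angles; "joint_vel": joint speeds; "joint_torque": joint torques, N m; "ee_pos": TCP position; "eef_rot": TCP orientation; "ft_force": force on the tool from outside, world axes, zero at the start; "torque": the same for the moment, N m; "width": finger opening in m; "grip_force": force on a finger pad.
Only numpy, scipy, OpenCV 4.12 (cv2) and the standard library are available. Lean on these libraries where they do the work, as an engineer would, in place of code of your own. Each camera call takes 0.05 s, during which the arm holds its last target. There are 200 camera calls.

## Task

Slide the blue glass tile along the wooden frame's channel up to the stop, so that it lies over the opening, and press it down on its stiff pads until it is fully home: level and flush with the wood all round. Then swing the brass turn-button by its red knob until it points straight across the tile. Leave the other loose things on the bench where they are.

Things in the scene. Friction and masses are not known exactly. Their poses are not given: they have to be found in the camera images.
- frame: Fixed wooden glazing frame, 140 (x) x 285 (y) x 26 mm. Origin on the bench under the centre of its opening; z up. Its top (deck), 26 mm high, spans x -62..+78, y -205..+80 mm. A channel 73 mm wide (x -36.5..+36.5) runs along +y from y -205 to the stop, between two rails 9 mm wide that stand 4 mm above the deck.
- stop (a point): Middle of the face of the cross stop bar that ends the channel (frame x 0, y +46.5 mm), at the bar's top, 9 mm above the deck; the bar is 12 mm thick. Axes as the frame's.
- pads (a point): Centre of the opening at deck height (frame x 0, y 0, z 26 mm). The opening spans frame x -36.5..+36.5, y -47..+46.5 mm, with a ledge 8 mm down along both long sides. Its two black round pads lie across it (54 mm long, 12 mm diameter, at y -19 and +19); they start level with the deck, carry the tile's weight, sink up to 8 mm where more than about 4 N is pressed on each, and stay where left.
- tile: Loose blue opaque glass tile, 70 (its x) x 90 (its y) x 8 mm, 0.13 kg. Origin at the centre of its underside, z up. It starts flat in the channel before the opening, its long side along the channel. Fully home its underside is 18 mm above the frame's origin (on the ledge) and its top is flush with the deck.
- seat (a point): Centre of the opening at ledge height (frame x 0, y 0, z 18 mm): where the tile's origin belongs, within the few mm of play; axes as the frame's.
- button_pivot (a point): Upright axis of the turn-button, at frame x +56, y 0, z 31.5 mm (underside of its brass bar); axes as the frame's.
- button_knob (a point): Axis of the upright red knob of the turn-button, 13 mm diameter, 48 mm from the pivot; this point is 22 mm above the underside of the bar, 7 mm below the knob's top. The knob stands from 6 to 29 mm above the underside of the brass bar (bar 14 mm wide, 6 mm thick, its underside 5.5 mm above the deck).
- turn_button (a joint): Angle of the turn-button in rad, anticlockwise from above. The bar's direction from its pivot makes the angle joint + 0.524 with the frame's +x. Starts 0 to 0.85 (clear of the channel); 2.62 is straight across the tile (frame -x), end stop 2.75. It stays where it is left. A tile that is not pressed down stands in its way.
- amber_tile: Loose amber glass tile lying flat on the bench, 60 x 80 x 8 mm, origin at the centre of its underside. To be left alone.
- tub: Yellow plastic tub with lid, 128 mm diameter, 82 mm high, origin at the centre of its underside. To be left alone.
- flux_bottle: Small jar with blue cap, 48 mm diameter, 85 mm high, origin at the centre of its underside. To be left alone.
- brush: Brush lying on the bench, origin under its middle. To be left alone.
- lead_spool: Grey metal spool, 70 mm diameter, 30 mm high, origin at the centre of its underside. To be left alone.
Mind the look-alikes: they are no part of the job. Of the things that look like the tile, the largest one is meant.

How it is judged:
By the outcome, as a careful person would: the job done as asked, in the order asked, and still so for the second after the job is handed in, with the robot touching nothing.
It also fails if it takes over 64 s, if anything falls off the work surface, if the arm or the gripper's body presses on something with over 40 N, if the wrist force passes 120 N, or if a joint passes its speed limit or range.

## Working session

There is one attempt and no reset: what is moved stays moved. The work goes in short steps, Python scripts to look and compute and a tool call to move; the robot and the scene stay as the last step left them, time stands still between calls to the robot, and variables do not carry over. Pictures are saved under pics/ and viewed, at most 11 in all, crops included, and the job is handed in when it is done.

Besides the shell and the picture viewer there is one more tool, called by a JSON object that holds its "fn" and its "kwargs", one argument or row to a line. move_arm: Moves the arm, as the interface text tells. Its arguments: {"type":"object","properties":{"targets":{"type":"array"},"grip_force":{"type":"number"}},"required":["targets"]}

```bash
mkdir -p pics
cat > h.py <<'E'
import numpy as np,cv2
from scipy.spatial.transform import Rotation as R
from bench import r
def K(c):
    h,w=c["image"].shape[:2]; f=h/2/np.tan(np.radians(c["vertical_fov"])/2)
    return np.array([[f,0,c["cx"]],[0,f,c["cy"]],[0,0,1.]]),np.array([c["k1"],0,0,0.])
def world(c,uv,z):
    k,d=K(c); p=cv2.undistortPoints(np.array(uv,float).reshape(-1,1,2),k,d).reshape(-1,2)
    T=np.array(c["cam_to_world"]); D=np.c_[p,np.ones(len(p))]@T[:3,:3].T; o=T[:3,3]
    z=np.broadcast_to(z,len(p)); return o+D*((z-o[2])/D[:,2])[:,None]
def pix(c,P):
    k,d=K(c); T=np.linalg.inv(np.array(c["cam_to_world"])); P=np.array(P,float).reshape(-1,3)
    return cv2.projectPoints(P,cv2.Rodrigues(T[:3,:3])[0],T[:3,3],k,d)[0].reshape(-1,2)
E
python3 - <<'E'
from h import *
import pickle
D={}
for n in("top","side"):
    c=r.camera(n);D[n]=c;cv2.imwrite(f"pics/{n}0.png",cv2.resize(c["image"],(784,588),interpolation=cv2.INTER_CUBIC))
    print(n,c["vertical_fov"],c["cx"],c["cy"],c["k1"],np.round(c["cam_to_world"],3).tolist())
pickle.dump(D,open("d0.pkl","wb"))
print(r.read_state())
E
```

```text
top 50.204798818334126 281.932308831717 210.00058981577047 -0.1244401043450673 [[-0.005, -0.982, 0.189, 0.324], [-1.0, 0.008, 0.012, -0.004], [-0.013, -0.189, -0.982, 1.041], [0.0, 0.0, 0.0, 1.0]]
side 53.94649411233014 282.3370637429957 206.93858399681747 -0.09309916554767939 [[-0.97, -0.161, 0.182, 0.325], [-0.243, 0.655, -0.715, 0.744], [-0.005, -0.738, -0.675, 0.739], [0.0, 0.0, 0.0, 1.0]]
{'time': 0.1, 'joint_positions': array([ 1.23238909,  0.3328255 , -0.0647143 ,  1.46088242,  0.02159265,
        1.34989152, -0.08849548]), 'joint_vel': array([-0.00062064, -0.00214222,  0.00039408, -0.00416778,  0.00035602,
       -0.00094963, -0.00167772]), 'joint_torque': array([ 1.02551112e-03, -6.24546504e+01,  2.44979927e-02, -3.90719640e+01,
       -6.15658890e-02,  3.66814819e-02,  4.30594525e-05]), 'ee_pos': array([ 0.19401064, -0.59374944,  0.22181105]), 'eef_rot': array([ 9.87556050e-01,  1.57266076e-01, -1.26638423e-04, -6.43460710e-04]), 'ft_force': array([ 0.76060402,  0.27648483, -0.50088452]), 'torque': array([ 0.04903157,  0.02187023, -0.0477208 ]), 'grip_force': 0.0, 'width': 0.08696281648010643}
```

View pics/top0.png

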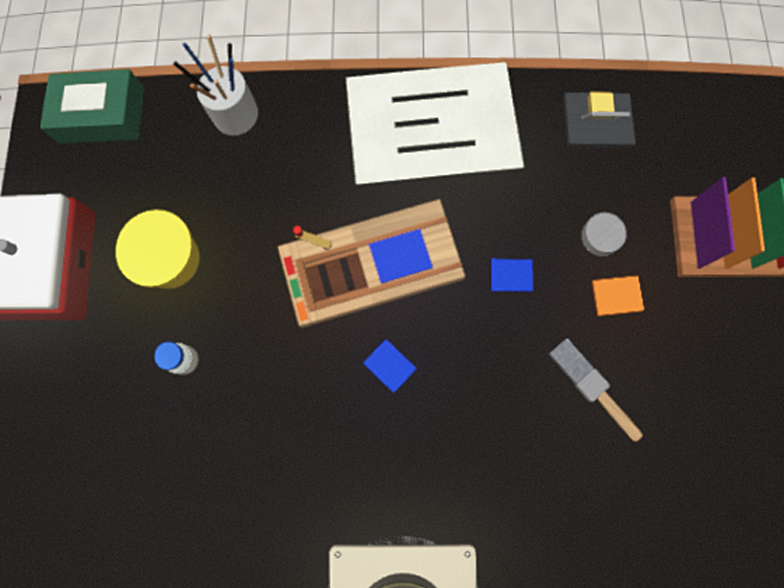

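View pics/side0.png

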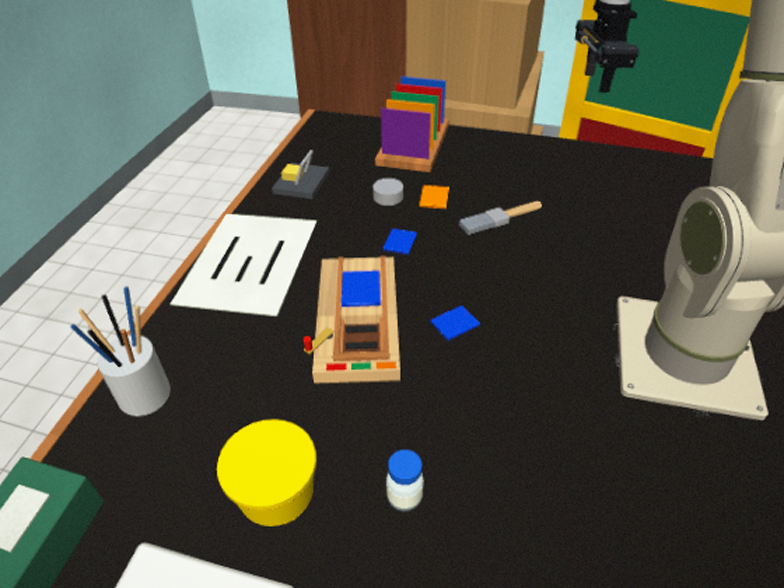

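The top view shows the frame: deck corners at about (441,201), (465,276), (301,326), (279,247), with the stop on the left. The blue tile in the channel is at (401,256), and the knob is at (297,231). The side view agrees. I'll take an enlarged crop to refine these.

Run:
```python
from h import *
import pickle
D=pickle.load(open("d0.pkl","rb"));c=D["top"]
im=c["image"][132:242,190:345];cv2.imwrite("pics/crop1.png",cv2.resize(im,None,fx=5,fy=5,interpolation=cv2.INTER_CUBIC))
uv=np.array([(441,201),(465,276),(301,326),(279,247)])/1.4
P=world(c,uv,.026);print(P.round(4)); print(np.linalg.norm(np.roll(P,-1,0)-P,axis=1))
print(world(c,np.array([(401,256)])/1.4,.034),world(c,np.array([(297,230)])/1.4,.0605))
```

```text
[[ 0.6794 -0.0706  0.026 ]
 [ 0.5486 -0.1077  0.026 ]
 [ 0.4669  0.1627  0.026 ]
 [ 0.6012  0.2032  0.026 ]]
[0.13599296 0.28249335 0.1402637  0.28481827]
[[ 0.58149685 -0.00198839  0.034     ]] [[0.62015912 0.16745126 0.0605    ]]
```

View pics/crop1.png

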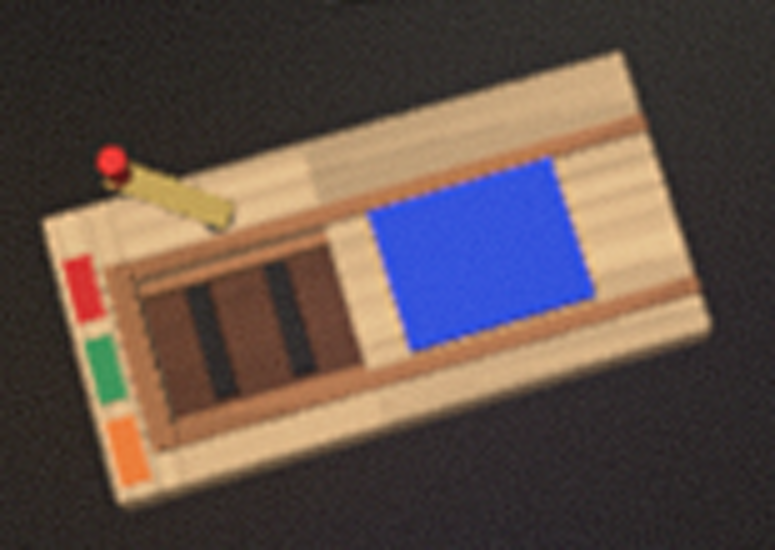

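The crop shows the deck corners at (621,52), (711,323), (120,497) and (43,217). The tile corners are at (368,211), (553,158), (596,296) and (411,352), and the knob top is at (113,160).

```bash
cat >> h.py <<'E'
import os,json
if os.path.exists("f.json"): FO,YAW=json.load(open("f.json")); FO=np.array(FO)
def toF(P,fo=None,yaw=None):
    fo=FO if fo is None else fo; yaw=YAW if yaw is None else yaw
    return (np.asarray(P,float).reshape(-1,3)-[*fo,0])@R.from_euler('z',yaw).as_matrix()
def fromF(P): return np.asarray(P,float).reshape(-1,3)@R.from_euler('z',YAW).as_matrix().T+[*FO,0]
def go(F,toolang):
    """shift (cm, tool axes) and turn wz from the measured pose to frame point F, tool x at angle toolang in the frame"""
    s=r.read_state(); q=R.from_quat(s["eef_rot"]); w=fromF(F)[0]
    qt=R.from_euler('z',YAW+toolang)*R.from_euler('x',np.pi)
    print("shift cm",(q.inv().apply(w-s["ee_pos"])*100).round(2),"turn",(q.inv()*qt).as_rotvec().round(3),"F now",(toF(s["ee_pos"])*1000).round(1),"f",s["ft_force"].round(1),"w",s["width"])
E
python3 - <<'E'
from h import *
import pickle
from scipy.optimize import least_squares
c=pickle.load(open("d0.pkl","rb"))["top"]
f=lambda L:np.array(L)/5+[190,132]-0.4
uv=f([(621,52),(711,323),(120,497),(43,217)])
F=np.array([(78,-205,26),(-62,-205,26),(-62,80,26),(78,80,26)])/1e3
def m(p): return F@R.from_euler('z',p[2]).as_matrix().T+[p[0],p[1],0]
s=least_squares(lambda p:(pix(c,m(p))-uv).ravel(),[.54,.11,.28]);print(s.x,s.fun.round(2))
json.dump([s.x[:2].tolist(),s.x[2]],open("f.json","w"))
g=lambda P:(toF(P,s.x[:2],s.x[2])*1000).round(1)
print(g(world(c,f([(368,211),(553,158),(596,296),(411,352)]),.034)))
k=g(world(c,f([(113,160)]),.0605));b=k[0]-[56,0,0];print(k,np.hypot(b[0],b[1]),np.arctan2(b[1],b[0]))
E
python3 -c "
from h import *
go([0,-.170,.10],0)"
```

```text
[0.55244474 0.10704246 0.28324692] [ 0.04 -0.49  0.06  0.27 -0.22  0.29  0.12 -0.11]
[[  33.8  -67.3   34. ]
 [  33.6 -157.2   34. ]
 [ -35.5 -156.8   34. ]
 [ -36.3  -67.7   34. ]]
[[83.4 38.5 60.5]] 47.2547352124631 0.9522688563301263
shift cm [ 55.28 -38.47  12.23] turn [-0.001  0.     0.033] F now [[-540.  -572.7  221.8]] f [ 0.8  0.3 -0.5] w 0.08696281648010643
```

{"fn": "move_arm", "kwargs": {
  "targets": [
    [[3.95, -2.66, 0], [0, 0, 0], 0],
    [[3.95, -2.66, 0], [0, 0, 0], 0],
    [[3.95, -2.66, 0], [0, 0, 0], 0],
    [[3.95, -2.66, 0], [0, 0, 0], 0],
    [[3.95, -2.66, 0], [0, 0, 0], 0],
    [[3.95, -2.66, 0], [0, 0, 0], 0],
    [[3.95, -2.66, 0], [0, 0, 0], 0],
    [[3.95, -2.66, 0.5], [0, 0, 0], 0],
    [[3.95, -2.66, 1], [0, 0, 0], 0],
    [[3.95, -2.66, 1], [0, 0, 0], 0],
    [[3.95, -2.66, 1], [0, 0, 0], 0],
    [[3.95, -2.66, 1.5], [0, 0, 0], 0],
    [[3.95, -2.66, 2], [0, 0, 0], 0],
    [[3.95, -2.66, 2], [0, 0, 0.033], 0],
    [[0, 0, 0], [0, 0, 0], 0]
  ]
}}

```text
time: 1.98
ee_pos: [0.6042, -0.0636, 0.1302]
eef_rot: [0.99, 0.144, -0.001, -0.002]
ft_force: [0.3, -0.7, 0.3]
width: 0.0007
grip_force: 0.0
```

Run:
```python
from h import *
go([0,-.182,.029],0)
c=r.camera("wrist")
cv2.imwrite("pics/w1.png",c["image"])
```

```text
shift cm [-0.18  0.41 10.12] turn [-0.004  0.002  0.005] F now [[   2.  -178.3  130.2]] f [ 0.3 -0.7  0.3] w 0.0006832588815965642
```

View pics/w1.png

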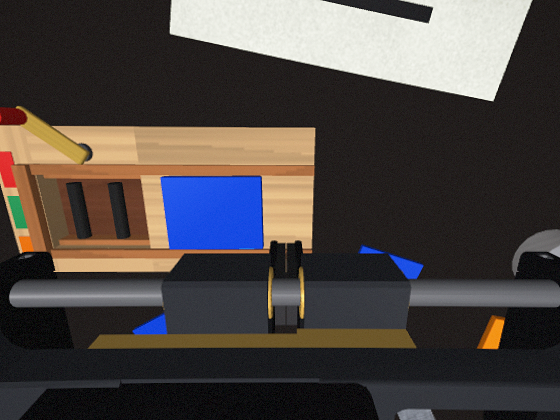

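The wrist view shows the shut fingertips at (287,245), behind the tile's rear edge at x≈263, and the deck end at x≈315. I'll descend there.

{"fn": "move_arm", "kwargs": {
  "targets": [
    [[-0.18, 0.4, 3], [0, 0, 0], 0],
    [[0, 0, 3], [0, 0, 0], 0],
    [[0, 0, 2.4], [0, 0, 0], 0],
    [[0, 0, 1.0], [0, 0, 0], 0],
    [[0, 0, 0.4], [0, 0, 0], 0],
    [[0, 0, 0], [0, 0, 0], 0],
    [[0, 0, 0], [0, 0, 0], 0]
  ]
}}

```text
time: 2.9
ee_pos: [0.6041, -0.0729, 0.0355]
eef_rot: [0.99, 0.141, 0.001, 0.0]
ft_force: [0.3, 0.2, -0.7]
width: -0.0
grip_force: 0.0
```

```bash
python3 -c "
from h import *
go([0,-.182,.029],0)"
```

```text
shift cm [ 0.07 -0.52  0.65] turn [ 0.001 -0.001 -0.001] F now [[  -0.7 -187.2   35.5]] f [ 0.3  0.2 -0.7] w -3.604966142151236e-05
```

{"fn": "move_arm", "kwargs": {
  "targets": [
    [[0, 0, 0.3], [0, 0, 0], 0],
    [[0, 0, 0.3], [0, 0, 0], 0],
    [[0, 0, 0], [0, 0, 0], 0],
    [[0, 0, 0], [0, 0, 0], 0]
  ]
}}

```text
time: 3.4
ee_pos: [0.6035, -0.0727, 0.0285]
eef_rot: [0.99, 0.141, -0.0, 0.0]
ft_force: [-0.2, 1.0, 0.5]
width: 0.0005
grip_force: 0.0
```

{"fn": "move_arm", "kwargs": {
  "targets": [
    [[0, -0.5, 0], [0, 0, 0], 0],
    [[0, -0.8, 0], [0, 0, 0], 0],
    [[0, -0.8, 0], [0, 0, 0], 0],
    [[0, -0.8, 0], [0, 0, 0], 0],
    [[0, -0.8, 0], [0, 0, 0], 0],
    [[0, -0.8, 0], [0, 0, 0], 0],
    [[0, -0.8, 0], [0, 0, 0], 0],
    [[0, -0.8, 0], [0, 0, 0], 0],
    [[0, -0.8, 0], [0, 0, 0], 0],
    [[0, -0.8, 0], [0, 0, 0], 0],
    [[0, -0.8, 0], [0, 0, 0], 0],
    [[0, -0.8, 0], [0, 0, 0], 0],
    [[0, -0.8, 0], [0, 0, 0], 0],
    [[0, -0.8, 0], [0, 0, 0], 0],
    [[0, -0.4, 0], [0, 0, 0], 0],
    [[0, 0, 0], [0, 0, 0], 0],
    [[0, 0, 0], [0, 0, 0], 0]
  ]
}}

```text
time: 5.52
ee_pos: [0.572, 0.0356, 0.0285]
eef_rot: [0.99, 0.141, -0.0, 0.0]
ft_force: [0.3, 0.2, 1.3]
width: 0.0003
grip_force: 0.0
```

Run:
```python
from h import *
go([0,-.06,.029],0)
c=r.camera("wrist")
cv2.imwrite("pics/w2.png",c["image"])
```

```text
shift cm [ 0.12 -1.4  -0.05] turn [-0.     0.    -0.001] F now [[ -1.2 -74.   28.5]] f [0.3 0.2 1.3] w 0.00026779540732497966
```

View pics/w2.png

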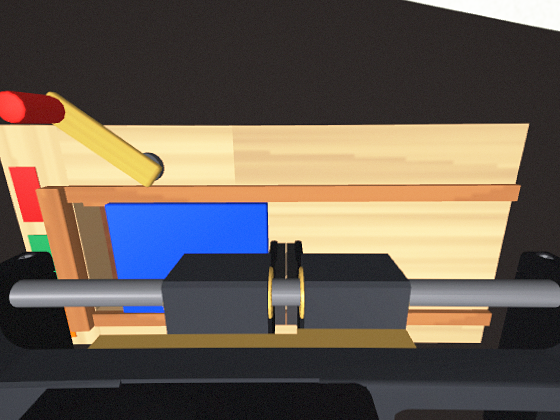

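The tile is sliding squarely, with its rear edge at x≈268 on the fingers and its front at x≈107. About 18 mm to the stop remains.

{"fn": "move_arm", "kwargs": {
  "targets": [
    [[0, -0.5, 0], [0, 0, 0], 0],
    [[0, -0.5, 0], [0, 0, 0], 0],
    [[0, -0.4, 0], [0, 0, 0], 0],
    [[0, -0.15, 0], [0, 0, 0], 0],
    [[0, 0, 0], [0, 0, 0], 0],
    [[0, 0, 0], [0, 0, 0], 0]
  ]
}}

```text
time: 6.32
ee_pos: [0.5677, 0.0507, 0.0286]
eef_rot: [0.99, 0.141, 0.0, 0.0]
ft_force: [0.0, -0.6, -0.4]
width: 0.0002
grip_force: 0.0
```

{"fn": "move_arm", "kwargs": {
  "targets": [
    [[0, -0.15, 0], [0, 0, 0], 0],
    [[0, -0.15, 0], [0, 0, 0], 0],
    [[0, 0, 0], [0, 0, 0], 0]
  ]
}}

```text
time: 6.7
ee_pos: [0.5668, 0.0537, 0.0286]
eef_rot: [0.99, 0.141, 0.0, 0.0]
ft_force: [1.0, -0.2, 1.0]
width: 0.0006
grip_force: 0.1
```

```bash
python3 -c "
from h import *
go([0,-.06,.029],0)"
```

```text
shift cm [ 0.11  0.48 -0.04] turn [ 0. -0. -0.] F now [[ -1.1 -55.2  28.6]] f [ 1.  -0.2  1. ] w 0.0005834927164628681
```

{"fn": "move_arm", "kwargs": {
  "targets": [
    [[0, -0.15, 0], [0, 0, 0], 0],
    [[0, 0, 0], [0, 0, 0], 0]
  ]
}}

```text
time: 6.95
ee_pos: [0.5663, 0.0552, 0.0285]
eef_rot: [0.99, 0.141, -0.0, -0.0]
ft_force: [-0.3, 0.1, 0.2]
width: 0.0005
grip_force: 0.0
```

{"fn": "move_arm", "kwargs": {
  "targets": [
    [[0, -0.15, 0], [0, 0, 0], 0],
    [[0, 0, 0], [0, 0, 0], 0]
  ]
}}

```text
time: 7.2
ee_pos: [0.5659, 0.0566, 0.0285]
eef_rot: [0.99, 0.141, 0.0, -0.0]
ft_force: [-0.5, -0.2, 0.9]
width: 0.0007
grip_force: 0.0
```

{"fn": "move_arm", "kwargs": {
  "targets": [
    [[0, -0.15, 0], [0, 0, 0], 0],
    [[0, 0, 0], [0, 0, 0], 0]
  ]
}}

```text
time: 7.45
ee_pos: [0.5656, 0.0579, 0.0286]
eef_rot: [0.99, 0.141, 0.0, 0.0]
ft_force: [1.4, -1.1, -0.6]
width: 0.0006
grip_force: 0.4
```

{"fn": "move_arm", "kwargs": {
  "targets": [
    [[0, -0.1, 0], [0, 0, 0], 0],
    [[0, 0, 0], [0, 0, 0], 0]
  ]
}}

```text
time: 7.7
ee_pos: [0.5656, 0.058, 0.0286]
eef_rot: [0.99, 0.141, 0.0, 0.0]
ft_force: [3.0, -5.2, -0.5]
width: 0.0003
grip_force: 2.5
```

{"fn": "move_arm", "kwargs": {
  "targets": [
    [[0, -0.1, 0], [0, 0, 0], 0],
    [[0, 0, 0], [0, 0, 0], 0]
  ]
}}

```text
time: 7.95
ee_pos: [0.5656, 0.0581, 0.0287]
eef_rot: [0.99, 0.14, 0.0, 0.001]
ft_force: [3.3, -6.8, -1.0]
width: 0.0006
grip_force: 3.9
```

Run:
```python
from h import *
go([0,-.06,.029],0)
c=r.camera("wrist")
cv2.imwrite("pics/w3.png",c["image"])
```

```text
shift cm [ 0.11  0.93 -0.03] turn [ 0.002 -0.    -0.002] F now [[ -1.1 -50.7  28.7]] f [ 3.3 -6.8 -1. ] w 0.0006057653864290092
```

View pics/w3.png

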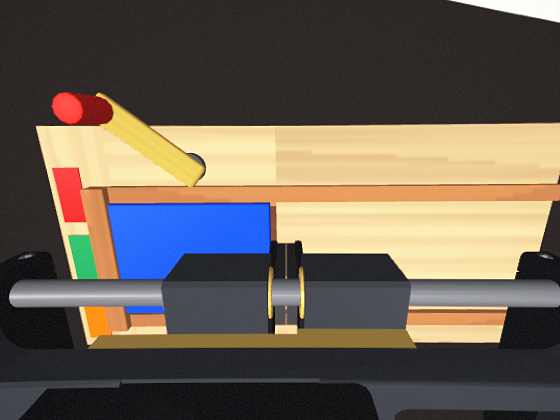

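The tile is against the stop: the force rose to 7 N and its front edge is on the bar at x≈108. Next I back off, rise, and centre over the pads with the fingers opened so each one lands over a pad.

{"fn": "move_arm", "kwargs": {
  "targets": [
    [[0, 0.4, 0], [0, 0, 0], 0],
    [[0, 0.2, -0.5], [0, 0, 0], 0],
    [[0, 0, -1.5], [0, 0, 0], 0],
    [[0, 0, -1], [0, 0, 0], 34],
    [[0, -1.5, 0], [0, 0, 0], 34],
    [[0, -2, 0], [0, 0, 0], 34],
    [[0, -2, 0], [0, 0, 0], 34],
    [[0, 0, 0], [0, 0, 0], 34],
    [[0, 0, 0], [0, 0, 0], 34]
  ]
}}

```text
time: 9.12
ee_pos: [0.5514, 0.1065, 0.0583]
eef_rot: [0.99, 0.141, -0.0, 0.0]
ft_force: [-0.0, 0.3, -0.2]
width: 0.0293
grip_force: 0.0
```

```bash
python3 -c "
from h import *
go([-.001,.001,.036],0)"
```

```text
shift cm [ 0.02 -0.12  2.23] turn [ 0.  0. -0.] F now [[-1.2 -0.2 58.3]] f [-0.   0.3 -0.2] w 0.029252646652807017
```

{"fn": "move_arm", "kwargs": {
  "targets": [
    [[0, -0.1, 1.2], [0, 0, 0], 34],
    [[0, 0, 1.0], [0, 0, 0], 34],
    [[0, 0, 0.2], [0, 0, 0], 34],
    [[0, 0, 0.2], [0, 0, 0], 34],
    [[0, 0, 0.2], [0, 0, 0], 34],
    [[0, 0, 0], [0, 0, 0], 34]
  ]
}}

```text
time: 9.88
ee_pos: [0.5507, 0.1072, 0.0304]
eef_rot: [0.99, 0.141, -0.001, 0.0]
ft_force: [-1.1, -1.1, 3.3]
width: 0.0298
grip_force: 1.7
```

{"fn": "move_arm", "kwargs": {
  "targets": [
    [[0, 0, 0.2], [0, 0, 0], 34],
    [[0, 0, 0.2], [0, 0, 0], 34],
    [[0, 0, 0], [0, 0, 0], 34]
  ]
}}

```text
time: 10.25
ee_pos: [0.5507, 0.1072, 0.0265]
eef_rot: [0.99, 0.141, -0.0, 0.0]
ft_force: [-3.2, -2.2, 5.1]
width: 0.0293
grip_force: 2.7
```

{"fn": "move_arm", "kwargs": {
  "targets": [
    [[0, 0, 0.2], [0, 0, 0], 34],
    [[0, 0, 0.2], [0, 0, 0], 34],
    [[0, 0, 0], [0, 0, 0], 34]
  ]
}}

```text
time: 10.62
ee_pos: [0.5509, 0.1072, 0.0262]
eef_rot: [0.99, 0.141, -0.0, 0.001]
ft_force: [-22.6, -7.0, 50.0]
width: 0.0297
grip_force: 24.9
```

{"fn": "move_arm", "kwargs": {
  "targets": [
    [[0, 0, -0.6], [0, 0, 0], 34],
    [[0, 0, -1], [0, 0, 0], 34],
    [[0, 0, -3], [0, 0, 0], 34],
    [[0, 2, -4], [0, 0, 0], 34],
    [[0, 0, 0], [0, 0, 0], 34],
    [[0, 0, 0], [0, 0, 0], 34]
  ]
}}

```text
time: 11.38
ee_pos: [0.5563, 0.0887, 0.108]
eef_rot: [0.99, 0.141, -0.0, -0.0]
ft_force: [-0.8, -0.0, -0.8]
width: 0.0295
grip_force: 0.0
```

Run:
```python
from h import *
go([.0833,.039,.11],-2.19)
print(r.read_state()["joint_positions"].round(3))
a=r.camera("wrist");b=r.camera("side")
def crop(c,cen,n,s):
    u,v=pix(c,fromF(cen))[0].astype(int); h=n*3//4; im=c["image"][max(v-h,0):v+h,max(u-n,0):u+n]; return cv2.resize(im,(s,s*im.shape[0]//im.shape[1]),interpolation=cv2.INTER_CUBIC)
A=cv2.resize(a["image"],(400,300));B=crop(b,[0,0,.026],50,800)
cv2.imwrite("pics/p4.png",a["image"]);cv2.imwrite("pics/s4.png",B)
```

```text
shift cm [ 8.47 -5.77 -0.2 ] turn [0.    0.    2.189] F now [[ -1.4 -18.7 108. ]] f [-0.8 -0.  -0.8] w 0.02950033918833656
[ 0.23   0.345 -0.557  1.74   0.2    1.114 -1.677]
```

View pics/p4.png

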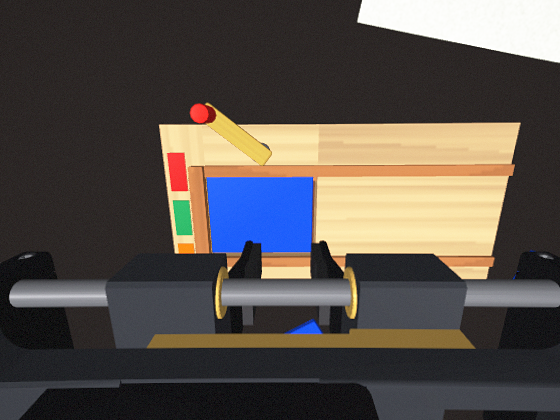

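View pics/s4.png

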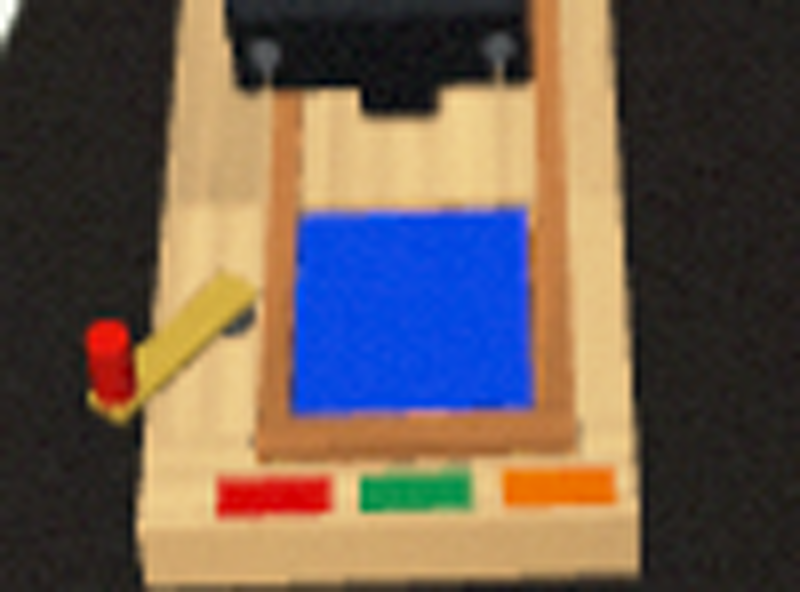

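The tile sits flush: the side crop shows even edges against the rails and the stop. The knob is at wrist pixel (200,113), unmoved. Now I go over the knob, with the finger closing line square to the bar.

{"fn": "move_arm", "kwargs": {
  "targets": [
    [[2.8, -1.9, 0], [0, 0, 0], 50],
    [[2.8, -1.9, 0], [0, 0, 0], 50],
    [[2.87, -1.97, 0], [0, 0, 0], 50],
    [[0, 0, 0], [0, 0, 0.1825], 50],
    [[0, 0, 0], [0, 0, 0.1825], 50],
    [[0, 0, 0], [0, 0, 0.1825], 50],
    [[0, 0, 0], [0, 0, 0.1825], 50],
    [[0, 0, 0], [0, 0, 0.1825], 50],
    [[0, 0, 0], [0, 0, 0.1825], 50],
    [[0, 0, 0], [0, 0, 0.1825], 50],
    [[0, 0, 0], [0, 0, 0.1825], 50],
    [[0, 0, 0], [0, 0, 0.1825], 50],
    [[0, 0, 0], [0, 0, 0.1825], 50],
    [[0, 0, 0], [0, 0, 0.1825], 50],
    [[0, 0, 0], [0, 0, 0.1825], 50],
    [[0, 0, 0], [0, 0, 0], 50],
    [[0, 0, 0], [0, 0, 0], 50]
  ]
}}

```text
time: 13.6
ee_pos: [0.6031, 0.1257, 0.0524]
eef_rot: [0.749, -0.661, -0.039, 0.023]
ft_force: [0.2, -0.1, -0.4]
width: 0.0437
grip_force: 0.0
```

Run:
```python
from h import *
go([.0833,.039,.044],-2.19)
print(r.read_state()["joint_positions"].round(3))
for n in("wrist","top"):
    c=r.camera(n);im=c["image"].astype(int)
    m=((im[...,2]>130)&(im[...,1]<70)&(im[...,0]<70)).astype(np.uint8)
    k,l,st,ce=cv2.connectedComponentsWithStats(m)
    p=pix(c,fromF([.0833,.039,.0605]))[0]
    for i in range(1,k):
        if st[i,4]>8: print(n,p.round(1),st[i],ce[i].round(1),(toF(world(c,[ce[i]],.0605))*1000).round(1))
cv2.imwrite("pics/w5.png",r.camera("wrist")["image"])
```

```text
shift cm [-3.92 -2.43  0.75] turn [0.09  0.008 0.461] F now [[53.8  3.7 52.4]] f [ 0.2 -0.1 -0.4] w 0.0436930004567066
[-1.081  1.017  1.339  1.63  -0.995  1.43  -2.603]
wrist [250.6 324.4] [297 309  37  18 423] [314.1 317.4] [[44.  42.7 60.5]]
wrist [250.6 324.4] [240 315  20  18 275] [249.8 323.4] [[83.6 38.2 60.5]]
top [212.  163.7] [  0 141  53  83 405] [ 39.  194.4] [[133.9 453.5  60.5]]
top [212.  163.7] [203 184   8  12  51] [206.4 189.6] [[28.1 66.8 60.5]]
```

View pics/w5.png

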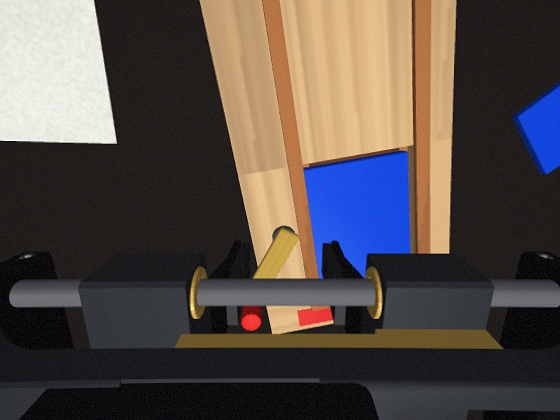

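The turn ran into the limits of joints 3 and 7. The knob has not moved and there is no force. I'll back up, rise, and use the opposite half-turn.

{"fn": "move_arm", "kwargs": {
  "targets": [
    [[0, 0, -1.5], [0, 0, -0.05], 50],
    [[0, 0, -2], [0, 0, -0.1], 50],
    [[0, 0, -2], [0, 0, -0.17], 50],
    [[0, 0, -2], [0, 0, -0.18], 50],
    [[0, 0, 0], [0, 0, -0.18], 50],
    [[0, 0, 0], [0, 0, -0.18], 50],
    [[0, 0, 0], [0, 0, 0], 50]
  ]
}}

```text
time: 14.62
ee_pos: [0.6099, 0.1243, 0.1286]
eef_rot: [0.956, -0.288, -0.044, 0.003]
ft_force: [-0.3, 0.1, -1.0]
width: 0.0433
grip_force: 0.0
```

Run:
```python
from h import *
go([.0833,.039,.11],.952)
print(r.read_state()["joint_positions"].round(3))
```

```text
shift cm [-1.28 -4.32  1.85] turn [-0.055  0.087 -1.82 ] F now [[ 60.    0.5 128.6]] f [-0.3  0.1 -1. ] w 0.043275044849748916
[-1.044  0.813  1.253  1.549 -0.779  1.446 -1.869]
```

{"fn": "move_arm", "kwargs": {
  "targets": [
    [[0, 0, 0], [0, 0, -0.18], 50],
    [[0, 0, 0], [0, 0, -0.18], 50],
    [[0, 0, 0], [0, 0, -0.18], 50],
    [[0, 0, 0], [0, 0, -0.18], 50],
    [[0, 0, 0], [0, 0, -0.18], 50],
    [[0, 0, 0], [0, 0, -0.18], 50],
    [[0, 0, 0], [0, 0, -0.18], 50],
    [[0, 0, 0], [0, 0, -0.18], 50],
    [[0, 0, 0], [0, 0, -0.18], 50],
    [[0, 0, 0], [0, 0, -0.18], 50],
    [[0, 0, 0], [0, 0, 0], 50]
  ]
}}

```text
time: 16.0
ee_pos: [0.6097, 0.1239, 0.1276]
eef_rot: [0.822, 0.568, -0.03, -0.033]
ft_force: [-0.1, -0.6, -0.5]
width: 0.0435
grip_force: 0.0
```

Run:
```python
from h import *
go([.0833,.039,.11],.952)
print(r.read_state()["joint_positions"].round(3))
```

```text
shift cm [ 4.54 -0.29  1.74] turn [-0.089  0.011 -0.026] F now [[ 59.7   0.2 127.6]] f [-0.1 -0.6 -0.5] w 0.04354236690573411
[-0.873  0.594  0.883  1.542 -0.488  1.323 -0.272]
```

{"fn": "move_arm", "kwargs": {
  "targets": [
    [[2.27, -0.15, 0.87], [0, 0, 0], 50],
    [[2.27, -0.14, 0.87], [-0.089, 0.011, -0.026], 50],
    [[0, 0, 0], [0, 0, 0], 50],
    [[0, 0, 0], [0, 0, 0], 50],
    [[0, 0, 0], [0, 0, 0], 50]
  ]
}}

```text
time: 16.62
ee_pos: [0.6214, 0.1674, 0.1093]
eef_rot: [0.815, 0.58, -0.001, 0.0]
ft_force: [1.1, -0.3, -0.6]
width: 0.0436
grip_force: 0.0
```

Run:
```python
from h import *
go([.0833,.0388,.046],.952)
print(r.read_state()["joint_positions"].round(3))
```

```text
shift cm [0.03 0.02 6.33] turn [-0.001  0.001  0.002] F now [[ 83.1  38.7 109.3]] f [ 1.1 -0.3 -0.6] w 0.043568980403744205
[-0.965  0.597  0.882  1.579 -0.484  1.2   -0.321]
```

{"fn": "move_arm", "kwargs": {
  "grip_force": 6,
  "targets": [
    [[0, 0, 2.5], [0, 0, 0], 50],
    [[0, 0, 2.5], [0, 0, 0], 50],
    [[0, 0, 1.4], [0, 0, 0], 50],
    [[0, 0, 0], [0, 0, 0], 50],
    [[0, 0, 0], [0, 0, 0], 10],
    [[0, 0, 0], [0, 0, 0], 10],
    [[0, 0, 0], [0, 0, 0], 10],
    [[0, 0, 0], [0, 0, 0], 10],
    [[0, 0, 0], [0, 0, 0], 10]
  ]
}}

```text
time: 17.75
ee_pos: [0.621, 0.1683, 0.0453]
eef_rot: [0.814, 0.581, -0.001, -0.0]
ft_force: [-0.3, 0.8, 1.6]
width: 0.0127
grip_force: 6.0
```

Run:
```python
from h import *
go([.0833,.0388,.046],.952)
```

```text
shift cm [-0.05  0.08 -0.07] turn [-0.001  0.001  0.004] F now [[82.9 39.7 45.3]] f [-0.3  0.8  1.6] w 0.012743307413571768
```

Gripped, with the opening at 12.7 mm. Now I swing halfway round the arc.

{"fn": "move_arm", "kwargs": {
  "targets": [
    [[-0.061, -0.765, 0], [0, 0, -0.16], 10],
    [[-0.061, -0.765, 0], [0, 0, -0.16], 10],
    [[-0.061, -0.765, 0], [0, 0, -0.16], 10],
    [[-0.061, -0.765, 0], [0, 0, -0.16], 10],
    [[-0.061, -0.765, 0], [0, 0, -0.16], 10],
    [[-0.061, -0.765, 0], [0, 0, -0.16], 10],
    [[-0.061, -0.765, 0], [0, 0, -0.16], 10],
    [[0, 0, 0], [0, 0, 0], 10],
    [[0, 0, 0], [0, 0, 0], 10]
  ]
}}

```text
time: 18.88
ee_pos: [0.5703, 0.158, 0.0453]
eef_rot: [0.381, 0.925, -0.0, -0.002]
ft_force: [-4.3, 3.9, 2.7]
width: 0.0125
grip_force: 6.0
```

Run:
```python
from h import *
a=.952+1.12;go([.056+.048*np.cos(a),.048*np.sin(a),.0455],a)
print(r.read_state()["joint_positions"].round(3))
```

```text
shift cm [-0.24  0.05 -0.02] turn [-0.001 -0.003  0.005] F now [[31.4 44.  45.3]] f [-4.3  3.9  2.7] w 0.0124932348050297
[-0.839  0.481  0.617  1.765 -0.326  1.002  0.693]
```

{"fn": "move_arm", "kwargs": {
  "targets": [
    [[-0.16, -0.765, 0], [0, 0, -0.16], 10],
    [[-0.121, -0.765, 0], [0, 0, -0.16], 10],
    [[-0.061, -0.765, 0], [0, 0, -0.16], 10],
    [[-0.061, -0.765, 0], [0, 0, -0.16], 10],
    [[-0.061, -0.765, 0], [0, 0, -0.16], 10],
    [[-0.061, -0.765, 0], [0, 0, -0.16], 10],
    [[-0.03, -0.53, 0], [0, 0, -0.11], 10],
    [[0, 0, 0], [0, 0, 0], 10],
    [[0, 0, 0], [0, 0, 0], 10]
  ]
}}

```text
time: 20.0
ee_pos: [0.56, 0.1077, 0.0451]
eef_rot: [-0.142, 0.99, -0.0, -0.001]
ft_force: [-4.3, -1.9, 2.2]
width: 0.0127
grip_force: 6.0
```

Run:
```python
from h import *
a=np.pi;go([.056+.048*np.cos(a),.048*np.sin(a),.0455],a)
print(r.read_state()["joint_positions"].round(3))
b=r.camera("side");u,v=pix(b,fromF([0,0,.026]))[0].astype(int)
t=r.camera("top");p,q=pix(t,fromF([0,0,.026]))[0].astype(int)
f=lambda i:cv2.resize(i,(400,400),interpolation=cv2.INTER_CUBIC)
cv2.imwrite("pics/s6.png",np.hstack([f(b["image"][v-40:v+40,u-40:u+40]),f(t["image"][q-40:q+40,p-40:p+40])]))
```

```text
shift cm [-0.06  0.14 -0.04] turn [-0.001 -0.002  0.002] F now [[ 7.4 -1.4 45.1]] f [-4.3 -1.9  2.2] w 0.012651459806184739
[-0.622  0.4    0.423  1.815 -0.195  0.969  1.739]
```

View pics/s6.png

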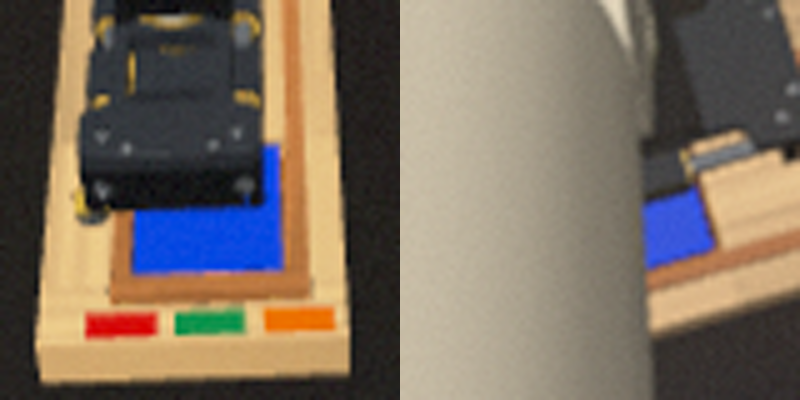

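The gripper hides the button, but the pose says it is about 1.4 mm past straight. I'll nudge it back, open, and rise clear.

{"fn": "move_arm", "kwargs": {
  "targets": [
    [[0, 0.12, 0], [0, 0, 0], 10],
    [[0, 0, 0], [0, 0, 0], 10],
    [[0, 0, 0], [0, 0, 0], 30],
    [[0, 0, 0], [0, 0, 0], 30],
    [[0, 0, 0], [0, 0, 0], 30],
    [[0, 0, -1], [0, 0, 0], 30],
    [[0, 0, -3], [0, 0, 0], 30],
    [[0, 0, -4], [0, 0, 0], 30],
    [[-4, 0, -4], [0, 0, 0], 30],
    [[-4, -3, -3], [0, 0, 0], 30],
    [[-4, -4, 0], [0, 0, 0], 30],
    [[0, -5, 0], [0, 0, 0], 30],
    [[0, -5, 0], [0, 0, 0], 30],
    [[0, -5, 0], [0, 0, 0], 30],
    [[0, 0, 0], [0, 0, 0], 30]
  ]
}}

```text
time: 21.98
ee_pos: [0.7376, -0.0741, 0.1956]
eef_rot: [-0.14, 0.99, -0.002, -0.001]
ft_force: [0.3, 0.1, -0.6]
width: 0.0261
grip_force: 0.0
```

Run:
```python
from h import *
go([0,0,.1],np.pi)
def cr(c,n,s):
    u,v=pix(c,fromF([.02,0,.026]))[0].astype(int)
    return cv2.resize(c["image"][v-n:v+n,u-n:u+n],(s,s),interpolation=cv2.INTER_CUBIC)
b=r.camera("side");t=r.camera("top")
for n,c in(("side",b),("top",t)): print(n,pix(c,fromF([.02,0,.026]))[0])
cv2.imwrite("pics/s7.png",np.hstack([cr(b,40,400),cr(t,40,400)]))
```

```text
shift cm [12.75 22.57  9.51] turn [-0.004 -0.002 -0.002] F now [[ 127.2 -225.6  195.6]] f [ 0.3  0.1 -0.6] w 0.026134405877974484
side [247.66605072 237.62747384]
top [237.34821538 188.23832388]
```

View pics/s7.png

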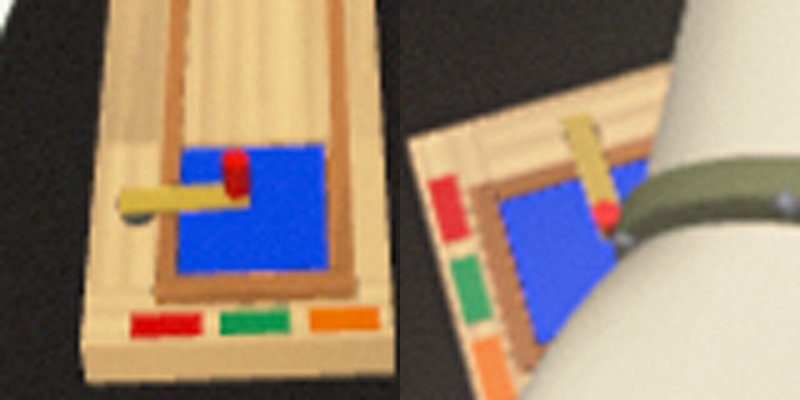

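The bar now lies across the tile. The knob top is at crop (236,158) in the side view and (606,212) in the top view. I'll check the angle.

Run:
```python
from h import *
b=r.camera("side");t=r.camera("top")
for n,c in(("side",b),("top",t)):
    im=c["image"].astype(int);m=((im[...,2]>130)&(im[...,1]<70)&(im[...,0]<70)).astype(np.uint8)
    k,l,st,ce=cv2.connectedComponentsWithStats(m);p=pix(c,fromF([[.008,0,.0605],[.008,0,.0375]]))
    i=min(range(1,k),key=lambda i:np.hypot(*(ce[i]-p[0])));print(n,p.round(1).tolist(),st[i],ce[i].round(1))
for n,c,uv in(("side",b,(236/5+207-.4,160/5+197-.4)),("top",t,(206/5+197-.4,211/5+148-.4))):
    print(n,(toF(world(c,[uv],.0605))*1000).round(1))
# bar end midpoints (z .0375)
print((toF(world(b,[(120/5+206.6,202/5+196.6),(250/5+206.6,196/5+196.6)],.0375))*1000).round(1),(toF(world(t,[(179/5+196.6,118/5+147.6)],.0375))*1000).round(1))
```

```text
side [[251.9, 227.2], [252.5, 234.1]] [252 227   5  10  37] [253.6 231.7]
top [[237.1, 189.6], [238.2, 191.9]] [237 189   2   2   2] [237.5 189.5]
side [[ 3.6  4.6 60.5]]
top [[ 7.  -1.5 60.5]]
[[59.1  7.3 37.5]
 [-1.8  5.9 37.5]] [[59.6 -0.2 37.5]]
```

```bash
python3 -c "
from h import *
print(r.close_job())"
```

```text
the job is handed in; nothing more can be done
None
```

The job is handed in at about 22 s: the blue tile is against the stop and pressed flush, and the turn-button lies across it, straight to within about 2°. While turning over the frame, joint 7 reached its limit and read -2.603 against -2.6, which could count as passing its range.

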